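# Close the jeweller's rolling mill down to the set line

### The job

Close the rolls of the small rolling mill for the next pass: with one fingertip push an arm of the T-handle on top of the mill round clockwise (seen from above) until the pointer on its hub stands on the long set line of the dial, without running on a whole division past it, then let go and move clear. The bar is pushed, not taken hold of: never have it between the two fingers; and leave the loose things around the mill where they are.

Things in the scene. Friction and masses are not known exactly. Their poses are not given: they have to be found in the camera images.
- tee (a joint): turn of the T-handle, rad: 0 = rolls fully open (stop), grows clockwise seen from above as the rolls close, stop at 5.2. Starts at 0.1 to 0.9. The pointer is on the set line when tee equals dial. Dry friction of 0.28 N m (4 to 5 N on the bar 65 mm from the axis); it stays where it is left. The top roll sinks 0.9 mm per rad.
- dial (a joint): where the dial has been set, rad, on the same scale as tee (2.0 to 4.2); the dial is stiff (2 N m) and is not to be turned.
- tee_hub (a point): centre of the T-handle, on its vertical axis, on the bar's centre line (255 mm above the bench). The frame turns with the handle: x along the pointer, y along the bar, z up. Bright steel: a level round bar 12 mm thick through a hub of 38 mm diameter, whose nut ends 16 mm above the centre line. Under the bar's arms 28 mm are free down to the pointer, 36 mm to the dial.
- bar_end_a (a point): centre of the end ball (20 mm in diameter) of one arm of the bar, 85 mm from the axis (hub +y).
- bar_end_b (a point): centre of the end ball (20 mm in diameter) of the other arm, 85 mm from the axis (hub -y).
- pointer_tip (a point): tip of the pointer, a flat brass finger 8 mm wide, narrowing to 4 mm, 50 mm from the axis to its tip, at right angles to the bar, 3 to 7 mm above the dial.
- set_line (a point): point of the dial's set line, 50 mm from the axis, where the pointer's tip should stand. The dial is a bright level disc, 124 mm in diameter, under the T-handle, top 213 mm above the bench; short black lines at its rim mark 24 divisions of 15 degrees. The set line is the one long thick radial line (26 by 3.4 mm). Frame: x radially outward, z up; the pointer arrives from +y.
- mill: the rolling mill: grey cast stand bolted to the bench, foot 130 mm (x) by 200 mm (y), two cheeks with two steel rolls along y between them, gear cover up to 208 mm, crank spindle sticking out to 125 mm at -y; origin under its centre on the bench, directly below the T-handle's axis.
- crank: the mill's crank handle, taken off and lying loose on the bench: dark steel arm 186 mm long (along its x) with a standing wooden grip, 96 mm high in all; origin under the middle of the arm. A bystander.
- oil: standing amber oil bottle, 54 mm in diameter, 145 mm high, loose; origin under its centre. A bystander.
- ringbox: white ring box, 47 mm square, 35 mm high, loose; origin under its centre. A bystander.
- blank: flat brass blank waiting to be rolled, 30 mm (x) by 110 mm (y) by 5 mm, loose on the bench; origin under its centre. A bystander.

How it is judged:
At the end, for the whole second after the job is handed in: The pointer's tip is within half a division of the set line (6.5 mm, 7.5 degrees), the T-handle is at rest, and the crank handle, oil bottle, ring box and blank are within 15 mm of where they stood (horizontal distance between pointer_tip and set_line below 0.0065 m and velocity of joint tee between -0.05 and 0.05 rad/s and distance of each of crank, oil, ringbox, blank from where it was at the start of the episode below 0.015 m); the robot touches nothing.
It fails at once if the pointer ran more than a whole division (15 degrees) past the set line (y of pointer_tip in the frame of set_line below -0.0135 m and x of pointer_tip in the frame of set_line above -0.02 m).
It fails at once if the bar of the T-handle was taken between the fingers (x of the grasp point in the frame of tee_hub between -0.004 and 0.004 m and y of the grasp point in the frame of tee_hub between -0.09 and 0.09 m and z of the grasp point in the frame of tee_hub between -0.03 and 0.018 m).
It fails at once if a loose thing beside the mill was moved or picked up (distance of any of crank, oil, ringbox, blank from where it was at the start of the episode above 0.015 m).
It also fails if it takes over 58 s, if anything falls off the work surface, if the arm or the gripper's body presses on something with over 40 N, if the wrist force passes 120 N, or if a joint passes its speed limit or range.

### The arm

A 6-joint arm with a two-finger parallel gripper is mounted at the origin on the work surface. World frame = base frame: x ahead of the robot, y to its left, z up, the work surface at z = 0. Lengths are in m, angles in rad, forces in N, time in s.
With the tool pointing down it reaches from about 0.35 to 0.975 m from the base axis. Payload 4.9 kg.
Tool frame: the origin (TCP) lies where the fingers leave the gripper's body, on its centre line; the fingertips stand 73 mm ahead of it and the grasp point (between the pads) lies 54 mm ahead of it; z points along the fingers, y is the direction in which the jaws open and shut (so a half turn about z gives the same grasp; the last joint's range is limited). The gripper opens to 85 mm and grips with 20 to 120 N. Pads are 22 mm wide; open, the fingers measure 114 mm over their backs; the gripper's body (76 mm by 85 mm) begins 54 mm behind the grasp point. The pads swing forward as they close: fully open they stand 13 mm farther back than shut.
Start: joints at [1.117, 0.053, 1.613, -0, 1.476, -0.119], TCP at [0.205, 0.59, 0.304] pointing down, gripper open.
Joint ranges: [-3.01, 3.01], [-1.01, 2.22], [0.06, 2.58], [-1.02, 4.17], [0.09, 2.62], [-3.14, 3.14]. Speed limits (rad/s): [2.57, 2.57, 3.14, 3.14, 3.14, 3.14].

### API

Orientations are given as a rotation vector (axis times angle).
In Python, from station import monitor, vision, workorder gives the robot as it stands.
- The arm moves only by the tool arm_command, never from a script. Its argument "rows" is text: rows parted by semicolons, each of 6 numbers parted by spaces: the shift along the world's x, y, z in mm, then the turn, a rotation vector about the world's x, y, z in degrees. In form: tx ty tz wx wy wz; .... A call has 1 to 12 rows; each row is the pose to reach, as a shift and turn from the pose measured when the call began; what a row does not reach only later rows make up. A row lasts 1/8 s, in which the tool goes at most 62.5 mm and 10.7 degrees, less where a joint would pass 70% of its speed; a pose out of reach is approached as far as the arm can. A call with a gripper value outside its range is refused whole. "jaw" is the opening, from 0 (shut) to 1 (fully open), set as the call begins (left out, the last holds). The fingers move at their own pace and stop on an object; "squeeze" is the grip in N (left out, the last holds). Time passes only in rows, so rows that repeat a pose let the fingers close. It gives the time, the measured TCP pose, the force and the opening at its end, in the units of the state.
- monitor.get_obs(): the state, without advancing time (a new reading comes with each control period).
- vision.get_image(name): name is "scene" or "top" or "wrist"; returns a dict with "frame" (384x512x3 uint8, red, green, blue), "vfov" (degrees; the focal length in pixels is half the picture's height over the tangent of half this angle, whatever the lens; pixels are square), "cx", "cy" (the principal point, pixels), "R" (3x3) and "t" (3): a world point X has camera coordinates R X + t; the wrist camera has in their place "T_tool_cam" (4x4, takes a point from camera to tool coordinates, whose origin is the TCP and whose axes are the flange's). Camera axes: x right, y down, z forward; pixel columns grow to the right and rows downward; lengths in m; the calibration is good to about 2 mm. A picture is of the moment at which its call begins: read the wrist's pose just before it. There is no depth.
- workorder.finish_job(): hands the job in, once; it reports no verdict.
The state is a dict: "t": time; "q": joint angles; "dq": joint speeds; "effort": joint torques, N m; "tool_pos": TCP position; "tool_rot": TCP orientation; "contact_force": force on the tool from outside, world axes, zero at the start; "wrist_torque": the same for the moment, N m; "opening": finger opening in m.
Only numpy, scipy, OpenCV 4.12 (cv2) and the standard library are available. Lean on these libraries where they do the work, as an engineer would, in place of code of your own. Each camera call takes 0.05 s, during which the arm holds its last target. There are 200 camera calls.

## Working session

There is one attempt and no reset: what is moved stays moved. The work goes in short steps, Python scripts to look and compute and a tool call to move; the robot and the scene stay as the last step left them, time stands still between calls to the robot, and variables do not carry over. Pictures are saved under pics/ and viewed, about 8 in all and at most 12, crops included, and the job is handed in when it is done.

Besides the shell and the picture viewer there is one more tool, called after "Call:" as name(argument=value, ...), one argument or row to a line, values as JSON. arm_command: Moves the arm, as the interface text tells. Its arguments: {"type":"object","properties":{"rows":{"type":"string"},"jaw":{"type":"number"},"squeeze":{"type":"number"}},"required":["rows"]}

```bash
mkdir -p pics; cat > h.py <<'E'
import numpy as np, cv2
from station import monitor, vision, workorder
def snap(name,fn):
    o=monitor.get_obs(); im=vision.get_image(name)
    cv2.imwrite('pics/'+fn,im['frame'][:,:,::-1])
    d={k:np.array(im[k]) for k in im}
    d['f']=192/np.tan(np.radians(im['vfov'])/2)
    if 'T_tool_cam' in im:
        T=np.eye(4);T[:3,:3]=cv2.Rodrigues(np.array(o['tool_rot'],float))[0];T[:3,3]=o['tool_pos']
        C=np.linalg.inv(T@np.array(im['T_tool_cam']));d['R']=C[:3,:3];d['t']=C[:3,3]
    np.savez('pics/'+fn+'.npz',**d); return d
def load(fn): return dict(np.load('pics/'+fn+'.npz'))
def ray(d,u,v):
    c=-d['R'].T@d['t']; r=d['R'].T@np.array([(u-d['cx'])/d['f'],(v-d['cy'])/d['f'],1]); return c,r
def onz(d,u,v,z):
    c,r=ray(d,u,v); return c+r*(z-c[2])/r[2]
def proj(d,X):
    p=d['R']@np.array(X)+d['t']; return p[:2]/p[2]*d['f']+[d['cx'],d['cy']]
E
python3 - <<'E'
from h import *
for n in('scene','top','wrist'):
    d=snap(n,n+'0.png'); print(n,d['vfov'],-d['R'].T@d['t'],d['R'][2])
a=[cv2.imread(f'pics/{n}0.png') for n in('scene','top')]
cv2.imwrite('pics/st.png',cv2.resize(np.vstack(a),None,fx=.78,fy=.78))
print(monitor.get_obs())
E
```

```text
scene 43.03091940181493 [ 1.1492517  -0.13263043  1.11762644] [-0.52925997  0.14631615 -0.83574845]
top 45.78873162632452 [0.44467973 0.03740876 1.38183987] [ 0.08308494 -0.00682413 -0.9965191 ]
wrist 58.83579431724092 [0.127598   0.61714719 0.37435567] [ 0.30024633 -0.10687714 -0.94785517]
{'t': 0.15, 'q': array([ 1.11697437e+00,  5.32353201e-02,  1.61397791e+00, -1.00783362e-05,
        1.47605379e+00, -1.19002900e-01]), 'dq': array([-0.00136607, -0.00203608, -0.00413366, -0.00038737, -0.00024514,
       -0.00188292]), 'effort': array([ 5.72680601e-04, -3.94243813e+01, -3.70721698e+01, -1.01706380e-04,
        4.76304311e-03,  3.37655663e-07]), 'tool_pos': array([0.20520922, 0.58994805, 0.3029271 ]), 'tool_rot': array([-5.23400476e-01, -3.09721464e+00,  2.52701890e-03]), 'contact_force': array([-0.92865318, -0.15439992, -0.5192018 ]), 'wrist_torque': array([ 0.02548456, -0.02752734, -0.04483615]), 'opening': 0.08506706520119428}
```

View pics/top0.png

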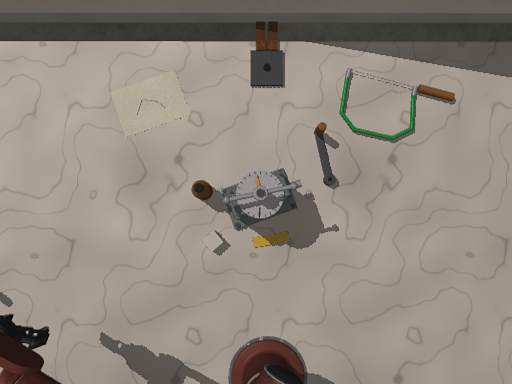

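View pics/scene0.png

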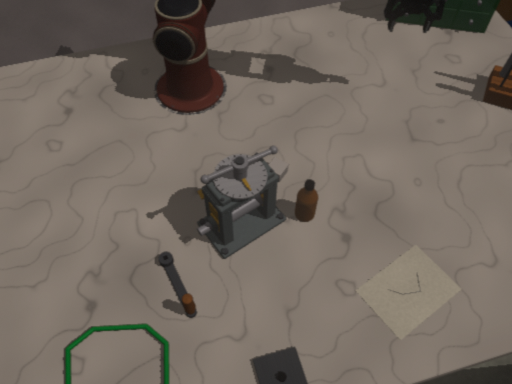

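The top view shows the mill's hub near (261,193), bar ends near (226,200) and (298,184), and the brass pointer pointing up towards (258,180). The set line seems to be near (260,212). The oil bottle is at (202,189), the ring box at (214,241), the blank at (270,240) and the crank around (326,155). I'll zoom in next.

```bash
python3 - <<'E'
from h import *
im=cv2.imread('pics/top0.png')
cv2.imwrite('pics/c1.png',cv2.resize(im[150:260,185:345],None,fx=5,fy=5,interpolation=cv2.INTER_CUBIC))
d=load('top0.png')
for n,u,v,z in[('hub',261,193,.271),('A?',226,200,.255),('B?',298,184,.255),('ptr',258,179,.218),('oil',202,187,.145),('ring',213,240,.035),('crank1',321,127,.096),('crank2',330,180,.02)]:
    print(n,onz(d,u,v,z).round(3))
E
```

```text
hub [0.522 0.022 0.271]
A? [0.506 0.108 0.255]
B? [ 0.545 -0.071  0.255]
ptr [0.562 0.028 0.218]
oil [0.547 0.181 0.145]
ring [0.4   0.16  0.035]
crank1 [ 0.724 -0.154  0.096]
crank2 [ 0.578 -0.19   0.02 ]
```

View pics/c1.png

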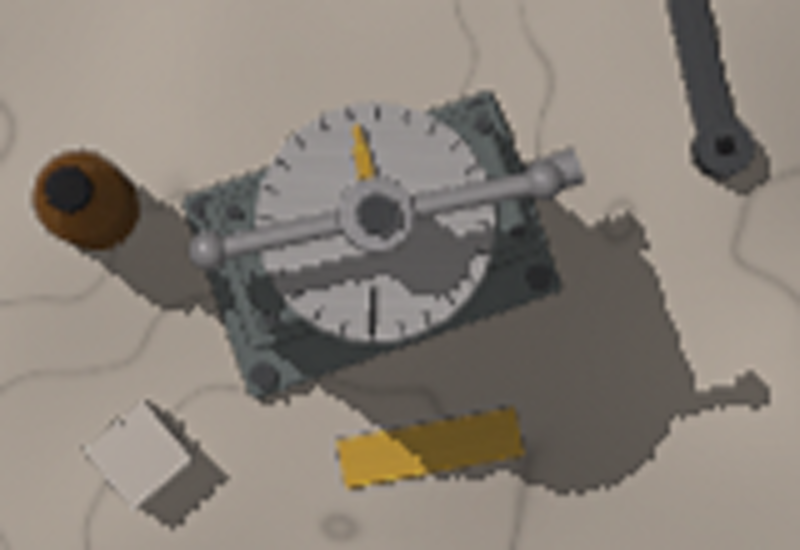

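Call:
arm_command(
  rows="25 -40 40 0 0 -6; 50 -90 80 0 0 -12; 80 -140 110 0 0 -18; 105 -190 130 0 0 -24; 130 -240 145 0 0 -30; 160 -290 147 0 0 -36; 185 -340 147 0 0 -42; 215 -390 147 0 0 -48; 245 -440 147 0 0 -54; 275 -490 147 0 0 -60; 300 -535 147 0 0 -63; 318 -568 147 0 0 -63",
  jaw=0,
)

```text
t: 1.65
tool_pos: [0.5238, 0.0199, 0.4493]
tool_rot: [-2.066, -2.364, 0.003]
contact_force: [0.5, 0.3, 0.1]
opening: -0.0001
```

Call:
arm_command(
  rows="0 0 0 0 0 0; 0 0 0 0 0 0",
)

```text
t: 1.9
tool_pos: [0.5236, 0.0202, 0.449]
tool_rot: [-2.065, -2.363, 0.003]
contact_force: [-0.1, 0.5, -0.6]
opening: 0.0003
```

```bash
python3 - <<'E'
from h import *
d=snap('wrist','w1.png'); o=monitor.get_obs(); print(o['t'],o['tool_pos'],o['tool_rot'],o['q'],o['opening'])
cv2.imwrite('pics/w1b.png',cv2.resize(cv2.imread('pics/w1.png'),None,fx=1.5,fy=1.5))
E
```

```text
1.95 [0.52345598 0.02060561 0.44921769] [-2.06456249e+00 -2.36474285e+00  2.33700685e-03] [-1.02844938e-01 -2.32371087e-01  1.64237914e+00  1.79665061e-04
  1.73441667e+00 -2.38151837e-01] 0.00011190421271790977
```

View pics/w1b.png

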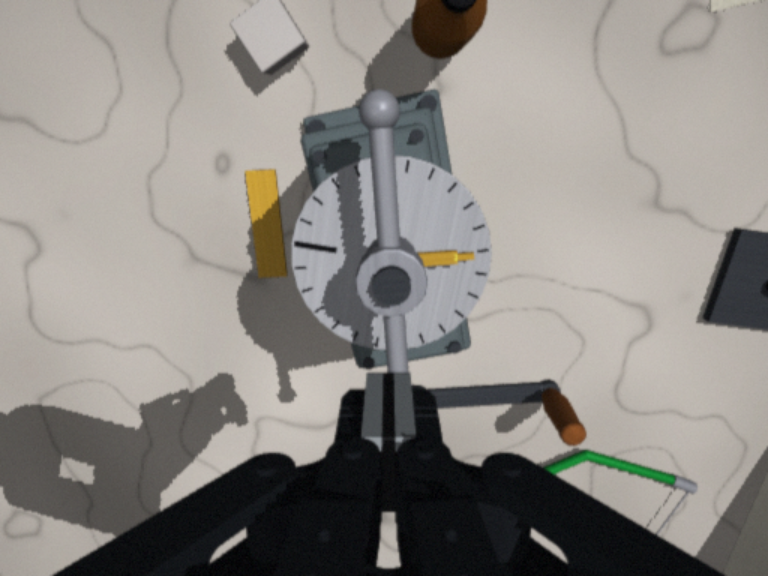

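The wrist view (enlarged 1.5×) shows bar end A at (380,107), the hub nut at (391,286), the pointer tip at (474,257) and the set line from (295,243) to (336,250). I'll refine these with masks.

```bash
cat > meas.py <<'E'
from h import *
def meas(fn,hub=None):
    """hub xy given or from the dial's rim; returns hub, pointer angle, set line angle (deg, world)"""
    d=load(fn); im=cv2.imread('pics/'+fn); hsv=cv2.cvtColor(im,cv2.COLOR_BGR2HSV)
    v,u=np.mgrid[0:384,0:512]
    def world(mask,z):
        vv,uu=np.nonzero(mask); return np.array([onz(d,a,b,z) for a,b in zip(uu,vv)])
    h0=np.array(hub)
    c=proj(d,[*h0,.213]); near=np.hypot(u-c[0],v-c[1])<90
    yel=world(near&(hsv[:,:,1]>110)&(hsv[:,:,0]>15)&(hsv[:,:,0]<35),.218)
    yel=yel[np.hypot(*(yel[:,:2]-h0).T)<.056]
    blk=world(near&(im.max(2)<75),.213); r=np.hypot(*(blk[:,:2]-h0).T); blk=blk[(r>.028)&(r<.058)]
    return d,yel,blk
def ang(p,h): q=p-h; return np.degrees(np.arctan2(q[1],q[0]))
E
python3 - <<'E'
from meas import *
d=load('w1.png')
h=onz(d,391/1.5,286/1.5,.271)[:2]; a=onz(d,380/1.5,107/1.5,.255)[:2]
# dial rim points (display px)
rim=np.array([onz(d,x/1.5,y/1.5,.213)[:2] for x,y in[(292,252),(491,252),(400,156),(470,196),(320,325),(420,348),(460,320),(312,200)]])
A=np.c_[2*rim,np.ones(len(rim))]; s=np.linalg.lstsq(A,(rim**2).sum(1),rcond=None)[0]; print('dial c,r',s[:2],np.sqrt(s[2]+s[:2]@s[:2]))
print('hub',h,'A',a,np.hypot(*(a-h)),ang(a,h))
tip=onz(d,474/1.5,257/1.5,.218)[:2]; s1=onz(d,295/1.5,243/1.5,.213)[:2]; s2=onz(d,336/1.5,250/1.5,.213)[:2]
for hh in(h,s[:2]): print('tip',np.hypot(*(tip-hh)),ang(tip,hh),'set',ang(s1,hh),ang(s2,hh),np.hypot(*(s1-hh)),np.hypot(*(s2-hh)),'bar',ang(a,hh),np.hypot(*(a-hh)))
_,y,b=meas('w1.png',s[:2]); hh=s[:2]
print(len(y),len(b)); ya=np.array([ang(p[:2],hh) for p in y]);print('yel',np.median(ya),ya.min(),ya.max())
r=np.hypot(*(b[:,:2]-hh).T); q=b[:,:2]-hh; ba=np.degrees(np.arctan2(q[:,1],q[:,0]))%360
print(np.c_[r*1000,ba].round(0)[:60].tolist())
E
```

```text
dial c,r [0.5241567  0.02209853] 0.061639765538192386
hub [0.52392731 0.02375576] A [0.50689761 0.10877221] 0.08670528673233774 101.32704428619826
tip 0.05072859489267795 9.816175783312195 set 178.64521664167012 179.30027366109428 0.05958914004530887 0.034156952652249314 bar 101.32704428619826 0.08670528673233774
tip 0.05081262053098656 11.701926604711606 set 177.06495452871567 176.54755680722224 0.05988041996022821 0.034446309020632844 bar 101.26183967354132 0.088375344297705
272 141
yel 13.398851256645568 2.6340598201596093 26.430027618280512
[[57.0, 89.0], [57.0, 88.0], [56.0, 88.0], [58.0, 118.0], [57.0, 119.0], [57.0, 118.0], [56.0, 119.0], [56.0, 118.0], [55.0, 74.0], [57.0, 132.0], [57.0, 133.0], [56.0, 132.0], [55.0, 133.0], [55.0, 132.0], [55.0, 133.0], [54.0, 132.0], [56.0, 59.0], [55.0, 44.0], [56.0, 162.0], [55.0, 162.0], [57.0, 30.0], [58.0, 177.0], [57.0, 176.0], [56.0, 176.0], [55.0, 176.0], [54.0, 176.0], [53.0, 176.0], [58.0, 178.0], [57.0, 177.0], [56.0, 177.0], [55.0, 177.0], [54.0, 177.0], [53.0, 177.0], [52.0, 177.0], [51.0, 176.0], [50.0, 176.0], [49.0, 176.0], [49.0, 176.0], [48.0, 175.0], [56.0, 178.0], [55.0, 178.0], [54.0, 178.0], [53.0, 178.0], [52.0, 178.0], [51.0, 177.0], [50.0, 177.0], [49.0, 177.0], [48.0, 177.0], [48.0, 177.0], [47.0, 176.0], [46.0, 176.0], [45.0, 176.0], [44.0, 176.0], [43.0, 175.0], [42.0, 175.0], [50.0, 178.0], [49.0, 178.0], [48.0, 178.0], [47.0, 178.0], [46.0, 178.0]]
```

```bash
cat > plan.py <<'E'
from h import *
H=np.array([.524,.023])
def yaw(): 
    R=cv2.Rodrigues(np.array(monitor.get_obs()['tool_rot'],float))[0]; return np.degrees(np.arctan2(R[1,0],R[0,0]))
def pos(phi,off,rho=.060):
    p=np.radians(phi); return H+rho*np.array([np.cos(p),np.sin(p)])+off*np.array([-np.sin(p),np.cos(p)])
def rel(phi,off,z,yw,ref):
    x,y=pos(phi,off); return [round((x-ref[0])*1e3),round((y-ref[1])*1e3),round((z-ref[2])*1e3),round(yw-ref[3])]
E
python3 - <<'E'
from plan import *
o=monitor.get_obs(); ref=[*o['tool_pos'],yaw()]; print(ref)
print(rel(101.3,.042,.449,86,ref), rel(101.3,.042,.316,86,ref))
ref2=[*pos(101.3,.042),.316,86]
for i in range(0,30):
    phi=101.3-6*i; print(i,round(phi,1),rel(phi,.0215,.316,86-5.1*i,ref2))
E
```

```text
[np.float64(0.5234559817848692), np.float64(0.020605608386057277), np.float64(0.4492176915732065), np.float64(97.75411144469251)]
[-52, 53, 0, -12] [-52, 53, -133, -12]
0 101.3 [20, 4, 0, 0]
1 95.3 [26, 7, 0, -5]
2 89.3 [32, 10, 0, -10]
3 83.3 [39, 11, 0, -15]
4 77.3 [45, 13, 0, -20]
5 71.3 [52, 13, 0, -26]
6 65.3 [58, 13, 0, -31]
7 59.3 [65, 12, 0, -36]
8 53.3 [72, 10, 0, -41]
9 47.3 [78, 8, 0, -46]
10 41.3 [84, 5, 0, -51]
11 35.3 [89, 2, 0, -56]
12 29.3 [95, -2, 0, -61]
13 23.3 [100, -7, 0, -66]
14 17.3 [104, -12, 0, -71]
15 11.3 [108, -18, 0, -76]
16 5.3 [111, -24, 0, -82]
17 -0.7 [113, -30, 0, -87]
18 -6.7 [115, -36, 0, -92]
19 -12.7 [116, -43, 0, -97]
20 -18.7 [117, -49, 0, -102]
21 -24.7 [116, -56, 0, -107]
22 -30.7 [116, -63, 0, -112]
23 -36.7 [114, -69, 0, -117]
24 -42.7 [112, -75, 0, -122]
25 -48.7 [109, -81, 0, -127]
26 -54.7 [105, -87, 0, -133]
27 -60.7 [101, -92, 0, -138]
28 -66.7 [96, -97, 0, -143]
29 -72.7 [91, -101, 0, -148]
```

Call:
arm_command(
  rows="-20 20 0 0 0 -4; -40 40 0 0 0 -8; -52 53 0 0 0 -12; -52 53 0 0 0 -12; -52 53 -30 0 0 -12; -52 53 -60 0 0 -12; -52 53 -90 0 0 -12; -52 53 -115 0 0 -12; -52 53 -133 0 0 -12; -52 53 -133 0 0 -12",
)

```text
t: 3.2
tool_pos: [0.471, 0.0736, 0.3147]
tool_rot: [-2.298, -2.135, 0.005]
contact_force: [-1.0, 0.3, -0.0]
opening: 0.0001
```

Call:
arm_command(
  rows="10 2 0 0 0 0; 20 4 0 0 0 0; 26 7 0 0 0 -5; 32 10 0 0 0 -10; 39 11 0 0 0 -15; 45 13 0 0 0 -20; 45 13 0 0 0 -20",
)

```text
t: 4.08
tool_pos: [0.5167, 0.0867, 0.3155]
tool_rot: [-2.633, -1.705, 0.004]
contact_force: [-2.2, -0.7, 1.2]
opening: 0.0
```

```bash
python3 - <<'E'
from plan import *
o=monitor.get_obs(); ref=[*o['tool_pos'],yaw()]; print(o['t'],ref,o['contact_force'])
d=snap('wrist','w2.png'); snap('top','t2.png')
a=cv2.imread('pics/w2.png'); b=cv2.resize(cv2.imread('pics/t2.png')[150:240,200:320],None,fx=4,fy=4,interpolation=cv2.INTER_CUBIC)
c=np.zeros((384,800,3),np.uint8); c[:,:]=0; a=cv2.resize(a,(400,300)); b=cv2.resize(b,(400,300)); c[:300,:400]=a; c[:300,400:]=b
cv2.imwrite('pics/m2.png',c[:300])
E
```

```text
4.075 [np.float64(0.5167043700472322), np.float64(0.08667963425236812), np.float64(0.31547462123734304), np.float64(65.85821513169162)] [-2.20642787 -0.71077654  1.16128714]
```

View pics/m2.png

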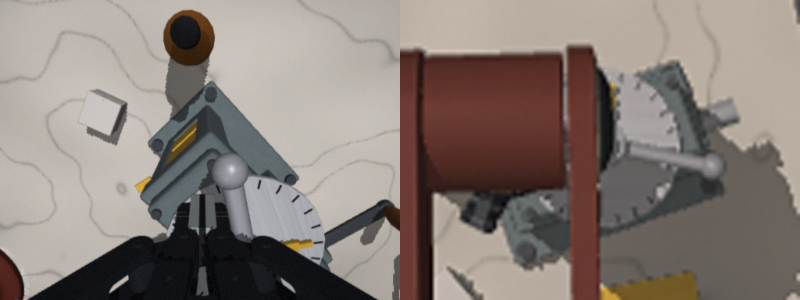

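The bar is turning: ball A is at (292,220) in the wrist picture and ball B at (293.6,199.5) in the top picture. The finger is alongside the bar, and nothing else has been touched.

```bash
python3 - <<'E'
from plan import *
d=load('w2.png'); a=onz(d,292,220,.255)[:2]; t=load('top0.png'); b=onz(t,293.6,199.5,.255)[:2]
print(a,b,[np.degrees(np.arctan2(*(s*(p-H))[::-1])) for p,s in((a,1),(b,-1))],np.hypot(*(a-H)),np.hypot(*(b-H)))
o=monitor.get_obs(); ref=[*o['tool_pos'],yaw()]
p=np.array(o['tool_pos'][:2])
for i in range(5,32):
    phi=101.3-6*i; print(i,round(phi,1),rel(phi,.0215,.316,86-5.1*i,ref))
E
```

```text
[0.54020702 0.10630256] [ 0.50668704 -0.05956615] [np.float64(78.99029763639724), np.float64(78.1574564310438)] 0.08486450581776644 0.0843617704526115
5 71.3 [6, 0, 1, -5]
6 65.3 [13, 0, 1, -10]
7 59.3 [20, -1, 1, -16]
8 53.3 [26, -3, 1, -21]
9 47.3 [32, -5, 1, -26]
10 41.3 [38, -8, 1, -31]
11 35.3 [44, -12, 1, -36]
12 29.3 [49, -16, 1, -41]
13 23.3 [54, -20, 1, -46]
14 17.3 [58, -25, 1, -51]
15 11.3 [62, -31, 1, -56]
16 5.3 [65, -37, 1, -61]
17 -0.7 [68, -43, 1, -67]
18 -6.7 [70, -49, 1, -72]
19 -12.7 [71, -56, 1, -77]
20 -18.7 [71, -63, 1, -82]
21 -24.7 [71, -69, 1, -87]
22 -30.7 [70, -76, 1, -92]
23 -36.7 [68, -82, 1, -97]
24 -42.7 [66, -89, 1, -102]
25 -48.7 [63, -95, 1, -107]
26 -54.7 [60, -100, 1, -112]
27 -60.7 [56, -106, 1, -118]
28 -66.7 [51, -110, 1, -123]
29 -72.7 [46, -115, 1, -128]
30 -78.7 [40, -118, 1, -133]
31 -84.7 [34, -122, 1, -138]
```

Call:
arm_command(
  rows="6 0 0 0 0 -5; 13 0 0 0 0 -10; 20 -1 0 0 0 -16; 26 -3 0 0 0 -21; 32 -5 0 0 0 -26; 38 -8 0 0 0 -31; 44 -12 0 0 0 -36; 49 -16 0 0 0 -41; 54 -20 0 0 0 -46; 58 -25 0 0 0 -51; 62 -31 0 0 0 -56; 65 -37 0 0 0 -61",
)

```text
t: 5.68
tool_pos: [0.5812, 0.0507, 0.3151]
tool_rot: [-3.131, -0.132, 0.001]
contact_force: [-3.0, 5.0, 1.0]
opening: -0.0001
```

```bash
python3 - <<'E'
from plan import *
o=monitor.get_obs(); ref=[*o['tool_pos'],yaw()]; print(o['t'],ref,o['contact_force'],o['q'])
for i in range(16,32):
    phi=101.3-6*i; print(i,round(phi,1),rel(phi,.0215,.316,86-5.1*i,ref))
E
```

```text
5.675 [np.float64(0.5812037972842767), np.float64(0.05071074133459959), np.float64(0.3151101293314676), np.float64(4.817874313581644)] [-2.96544671  5.01088873  0.98024868] [-0.04324535 -0.05204091  1.69898247  0.00770602  1.495641    1.44288081]
16 5.3 [1, -1, 1, 0]
17 -0.7 [3, -7, 1, -6]
18 -6.7 [5, -13, 1, -11]
19 -12.7 [6, -20, 1, -16]
20 -18.7 [7, -27, 1, -21]
21 -24.7 [6, -33, 1, -26]
22 -30.7 [5, -40, 1, -31]
23 -36.7 [4, -46, 1, -36]
24 -42.7 [1, -53, 1, -41]
25 -48.7 [-1, -59, 1, -46]
26 -54.7 [-5, -64, 1, -51]
27 -60.7 [-9, -70, 1, -57]
28 -66.7 [-14, -74, 1, -62]
29 -72.7 [-19, -79, 1, -67]
30 -78.7 [-24, -82, 1, -72]
31 -84.7 [-30, -85, 1, -77]
```

Call:
arm_command(
  rows="3 -7 0 0 0 -6; 5 -13 0 0 0 -11; 6 -20 0 0 0 -16; 7 -27 0 0 0 -21; 6 -33 0 0 0 -26; 5 -40 0 0 0 -31; 4 -46 0 0 0 -36; 1 -53 0 0 0 -41; -1 -59 0 0 0 -46; -5 -64 0 0 0 -51; -9 -70 0 0 0 -57; -14 -74 0 0 0 -62",
)

```text
t: 7.18
tool_pos: [0.5682, -0.0226, 0.3153]
tool_rot: [-2.748, 1.5, -0.01]
contact_force: [4.1, 1.6, -2.1]
opening: -0.0004
```

Call:
arm_command(
  rows="0 0 0 0 0 0; 0 0 0 0 0 0",
)

```text
t: 7.42
tool_pos: [0.5684, -0.0226, 0.3154]
tool_rot: [-2.749, 1.498, -0.011]
contact_force: [0.0, 0.6, 0.3]
opening: -0.0001
```

```bash
python3 - <<'E'
from plan import *
o=monitor.get_obs(); ref=[*o['tool_pos'],yaw()]; print(o['t'],ref,o['contact_force'],o['q'])
snap('wrist','w3.png'); snap('scene','s3.png')
a=cv2.resize(cv2.imread('pics/w3.png'),(400,300)); b=cv2.resize(cv2.imread('pics/s3.png')[135:225,180:300],(400,300),interpolation=cv2.INTER_CUBIC)
cv2.imwrite('pics/m3.png',np.hstack([a,b]))
for i in range(27,33):
    phi=101.3-6*i; print(i,round(phi,1),rel(phi,.0215,.316,86-5.1*i,ref))
E
```

```text
7.425 [np.float64(0.568355063260498), np.float64(-0.022581453674284914), np.float64(0.31537079745761637), np.float64(-57.169974393807955)] [0.03361336 0.6355285  0.29473257] [-0.17345089 -0.09282366  1.7372551   0.00798105  1.48730095  2.39451789]
27 -60.7 [4, 4, 1, 5]
28 -66.7 [-1, -1, 1, 0]
29 -72.7 [-6, -5, 1, -5]
30 -78.7 [-12, -9, 1, -10]
31 -84.7 [-17, -12, 1, -15]
32 -90.7 [-24, -15, 1, -20]
```

View pics/m3.png

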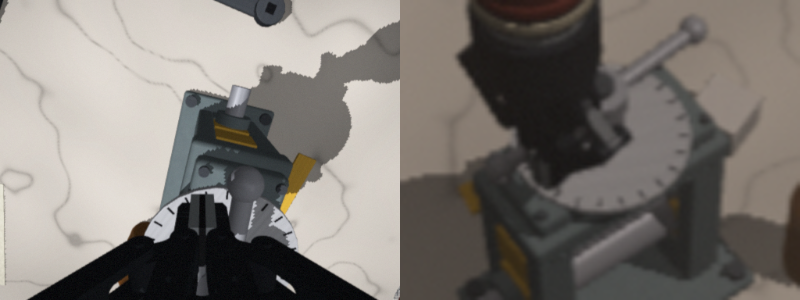

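Wrist view: ball A is at (316,239). Scene view: ball B is at (268,143). The gripper hides the set line.

```bash
python3 - <<'E'
from plan import *
a=onz(load('w3.png'),316,239,.255)[:2]; b=onz(load('s3.png'),268,143.4,.255)[:2]
print(a,b,[np.degrees(np.arctan2(*(s*(p-H))[::-1])) for p,s in((a,1),(b,-1))],np.hypot(*(a-H)),np.hypot(*(b-H)))
E
```

```text
[ 0.55859395 -0.05122693] [0.4850279  0.10208072] [np.float64(-65.01181844232859), np.float64(-63.765265052750095)] 0.0818924754830012 0.08816226267448084
```

Call:
arm_command(
  rows="-3 -3 0 0 0 -3; -6 -5 0 0 0 -5; -9 -7 0 0 0 -8; -12 -9 0 0 0 -10; -15 -11 0 0 0 -13; -17 -12 0 0 0 -15; -21 -14 0 0 0 -18; -24 -15 0 0 0 -20; -24 -15 0 0 0 -20; -24 -15 0 0 0 -20",
)

```text
t: 8.78
tool_pos: [0.5447, -0.0373, 0.3156]
tool_rot: [-2.448, 1.952, -0.014]
contact_force: [4.2, 2.6, -1.6]
opening: -0.0001
```

Call:
arm_command(
  rows="8 0 0 0 0 0; 16 0 0 0 0 0; 24 0 0 0 0 0; 24 0 0 0 0 0; 24 0 30 0 0 0; 24 0 70 0 0 0; 24 10 110 0 0 0; 24 30 133 0 0 0; 24 50 133 0 0 0; 24 50 133 0 0 0",
)

```text
t: 10.02
tool_pos: [0.5684, 0.0145, 0.4464]
tool_rot: [-2.452, 1.95, -0.01]
contact_force: [-0.2, -0.0, -1.5]
opening: -0.0001
```

```bash
python3 - <<'E'
from plan import *
o=monitor.get_obs(); print(o['t'],o['tool_pos'],yaw(),o['contact_force'])
snap('wrist','w4.png')
cv2.imwrite('pics/w4b.png',cv2.resize(cv2.imread('pics/w4.png'),None,fx=1.5,fy=1.5,interpolation=cv2.INTER_CUBIC))
E
```

```text
10.025 [0.56837884 0.01450427 0.44643401] -76.9899634091532 [-0.22876041 -0.04258027 -1.47932319]
```

View pics/w4b.png

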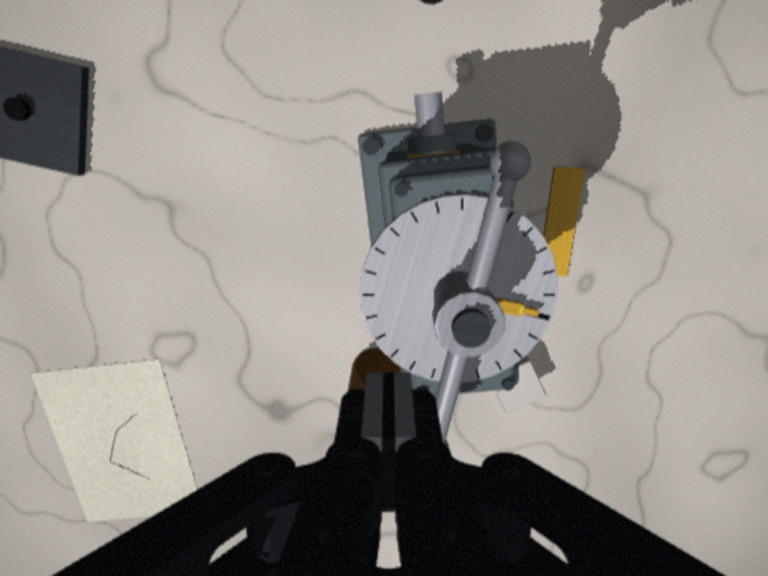

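The pointer lies nearly on top of the set line: its tip is at about (541,314), and the line's black outer end shows at about (546,317). The ball is at (513,160). I'll put numbers on the gap.

```bash
python3 - <<'E'
from meas import *
d=load('w4.png'); H=np.array([.524,.023])
rim=np.array([onz(d,x/1.5,y/1.5,.213)[:2] for x,y in[(361,290),(559,280),(460,195),(400,218),(385,350),(535,350),(420,378),(530,222)]])
s=np.linalg.lstsq(np.c_[2*rim,np.ones(8)],(rim**2).sum(1),rcond=None)[0]; c=s[:2]; print('dial',c,np.sqrt(s[2]+c@c))
hn=onz(d,471/1.5,328/1.5,.271)[:2]; a=onz(d,513/1.5,160/1.5,.255)[:2]; print('nut',hn,'bar',ang(a,hn),ang(a,c),np.hypot(*(a-hn)))
im=cv2.imread('pics/w4.png'); hsv=cv2.cvtColor(im,cv2.COLOR_BGR2HSV)
R=(slice(195,220),slice(325,372))
y=np.argwhere((hsv[R][:,:,1]>110)); b=np.argwhere(im[R].max(2)<60)
for n,m,z in(('yel',y,.218),('blk',b,.213)):
    P=np.array([onz(d,q[1]+325,q[0]+195,z)[:2] for q in m])
    for h in(c,hn):
        r=np.hypot(*(P-h).T); an=np.array([ang(p,h) for p in P])%360
        for lo,hi in((.030,.038),(.038,.046),(.046,.053),(.053,.061)):
            k=(r>lo)&(r<hi); print(n,lo,k.sum(),an[k].mean().round(1) if k.any() else '')
E
```

```text
dial [0.52186434 0.02484305] 0.061988832137959346
nut [0.52378884 0.02353304] bar -89.67855320489137 -88.41650169475065 0.08570051877453752
yel 0.03 73 182.6
yel 0.038 45 182.4
yel 0.046 18 181.7
yel 0.053 0 
yel 0.03 74 180.4
yel 0.038 54 180.6
yel 0.046 26 180.2
yel 0.053 0 
blk 0.03 0 
blk 0.038 0 
blk 0.046 4 178.8
blk 0.053 13 178.7
blk 0.03 0 
blk 0.038 0 
blk 0.046 0 
blk 0.053 17 177.5
```

```bash
python3 - <<'E'
from h import *
snap('scene','s4.png'); a=cv2.imread('pics/scene0.png').astype(int); b=cv2.imread('pics/s4.png').astype(int)
for n,(x0,y0,x1,y1) in dict(oil=(292,178,320,222),crank=(155,248,200,320)).items(): 
    print(n,(abs(a-b).max(2)[y0:y1,x0:x1]>40).sum())
w1,w4=load('w1.png'),load('w4.png')
print('ringbox/blank w1->w4', onz(w1,246/1.5,275/1.5,.005)[:2],onz(w1,261/1.5,170/1.5,.005)[:2],'|',onz(w4,570/1.5,168/1.5,.005)[:2],onz(w4,561/1.5,275/1.5,.005)[:2])
o=monitor.get_obs(); print(o['t'],o['contact_force'],o['dq'].round(3)); workorder.finish_job()
E
```

```text
oil 0
crank 0
ringbox/blank w1->w4 [ 0.38326251 -0.06768279] [0.39293679 0.04219815] | [ 0.40950081 -0.06438958] [0.38225017 0.04060011]
10.125 [ 0.79433067  0.54409897 -0.43856934] [-0.015 -0.    -0.003  0.002  0.001  0.   ]
the job is handed in; nothing more can be done
```

The T-handle's pointer now stands on the set line within tolerance, and the job is handed in at about 10 s of the 58 s allowed. With the gripper shut, I pushed one arm of the bar clockwise from the outside of one finger, about 191°. I stopped once on the way to measure, then backed off and lifted clear.

- **Pointer:** the last wrist picture puts it at about 180.4° against about 178° for the set line. That is roughly 2–4° short (2–3 mm), inside the 7.5° / 6.5 mm tolerance, and it never ran past the line. The two estimates of the axis, from the nut and from the dial rim, differ by about 2 mm, so the angles are uncertain by 1–2°. I did not nudge it further.
- **Robot:** it was clear of the mill at hand-in, with the fingertips about 0.37 m above the bench and under 1.5 N on the wrist, which is noise level.
- **Oil bottle and crank:** the scene camera shows no change from the start.
- **Blank and ring box:** I did not measure the ring box's position after the push. My check of the blank was inconclusive: the corner points I picked by hand in the two pictures differ by 11–26 mm, and I don't think they are the same corners. The fingertips stayed above 0.22 m throughout, while these two are at most 35 mm high, so I don't believe either was touched.

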